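# Sell the cutter behind the chucks and restock its place

### The job

A customer wants the milling cutter at the back of the stock tray: first stand the two chucks in front of it out of the way on the black side mat, then put that cutter flat in the customer's dark wooden dish, and load the new cutter from the carton into the back place it left, with the chucks still on the mat. Then stand each chuck back exactly where it was at the start. Keep everything upright, set things down rather than dropping them, and leave the oil tin and the screwdriver alone.

Things in the scene. Friction and masses are not known exactly. Their poses are not given: they have to be found in the camera images.
- drill_chuck: Loose drill chuck, the taller and more slender of the two chucks, steel, 0.45 kg, standing upright in one of the two front places of the stock tray, left or right by chance. Round: foot 38 mm across, body 50 mm across from 12 to 55 mm height, then a straight shank 22 mm across from 66 mm up to the top at 125 mm; grip the shank. Origin: centre of its underside, z up.
- collet_chuck: Loose collet chuck, the shorter and stouter of the two chucks, steel, 0.45 kg, standing upright in the other front place of the stock tray. Round: slotted nut 52 mm across up to 30 mm height, then a straight shank 32 mm across from 36 mm up to the top at 90 mm; grip the shank. Origin: centre of its underside, z up.
- old_cutter: Loose milling cutter that starts at the back place of the stock tray: a toothed steel cylinder 52 mm across, 40 mm high, 0.45 kg, with a dark bore on top. It is the one for the customer. Origin: centre of its underside, z up.
- new_cutter: Loose new milling cutter, the same kind as the old one (52 mm across, 40 mm high, 0.45 kg), that starts standing in the cardboard carton. Origin: centre of its underside, z up.
- stock_tray: Fixed aluminium stock tray, 150 mm (its x) by 190 mm (its y), floor 4 mm thick, rim 3 mm thick and 12 mm high over the bench. Three black discs 62 mm across, flush in the floor, mark the places: two in front at x = -36 mm, y = +42 and -42 mm, and the back place at x = +30 mm, y = 0. Origin: centre of its underside; x points to the back (away from the robot).
- side_mat: Fixed black rubber side mat, 100 mm (its x) by 190 mm (its y), 4 mm thick, with room for both chucks side by side along y. Its place, like those of dish and carton, varies: left, right or in front of the tray. Origin: centre of its underside.
- customer_dish: Fixed shallow square dark wooden dish of the customer, 108 mm square outside, 100 mm inside, floor 4 mm thick, rim 12 mm high over the bench. Origin: centre of its underside.
- carton: Fixed cut-down cardboard carton, 126 mm square outside, 118 mm inside, floor 4 mm thick, walls 22 mm high over the bench, with two flaps folded down outside. The new cutter starts in it, near the middle. Origin: centre of its underside.
- oil_tin: Bystander: loose round green tin with a pale lid, 56 mm across, 60 mm high, on the bench far left. Leave it alone. Origin: centre of its underside.
- screwdriver: Bystander: loose screwdriver about 190 mm long, lying on the bench far right, 26 mm high. Leave it alone. Origin: under it, near its middle; its x runs along it towards the tip.
Things that resemble listed ones, but are neither listed nor needed, are in the scene too. What is shaped like the new_cutter but purple is not meant.

How it is judged:
On the way, in this order (a step that is already met when the one before it is completed fails the run):
1. both chucks stand upright on the side mat (x of drill_chuck in the frame of side_mat between -0.05 and 0.05 m and y of drill_chuck in the frame of side_mat between -0.095 and 0.095 m and z of drill_chuck in the frame of side_mat between -0.001 and 0.009 m and linear speed of each of drill_chuck, collet_chuck below 0.03 m/s and angle between each of drill_chuck, collet_chuck's own z axis and vertical below 0.1 rad and x of collet_chuck in the frame of side_mat between -0.05 and 0.05 m and y of collet_chuck in the frame of side_mat between -0.095 and 0.095 m and z of collet_chuck in the frame of side_mat between -0.001 and 0.009 m), for 0.2 s.
2. the old cutter stands flat in the customer's dish, released, the chucks still on the mat (all of step 1 and horizontal distance between old_cutter and customer_dish below 0.04 m and x of old_cutter in the frame of customer_dish between -0.05 and 0.05 m and y of old_cutter in the frame of customer_dish between -0.05 and 0.05 m and z of old_cutter in the frame of customer_dish between -0.001 and 0.009 m and linear speed of old_cutter below 0.03 m/s and angle between old_cutter's own z axis and vertical below 0.1 rad and contact force between old_cutter and the fingers below 0.2 N), for 0.2 s.
3. the new cutter stands at the back place of the tray, released, the chucks still on the mat (all of step 1 and horizontal distance between old_cutter and customer_dish below 0.04 m and x of old_cutter in the frame of customer_dish between -0.05 and 0.05 m and y of old_cutter in the frame of customer_dish between -0.05 and 0.05 m and z of old_cutter in the frame of customer_dish between -0.001 and 0.009 m and linear speed of each of old_cutter, new_cutter below 0.03 m/s and angle between each of old_cutter, new_cutter's own z axis and vertical below 0.1 rad and x of new_cutter in the frame of stock_tray between 0.018 and 0.042 m and y of new_cutter in the frame of stock_tray between -0.012 and 0.012 m and z of new_cutter in the frame of stock_tray between -0.001 and 0.009 m and contact force between new_cutter and the fingers below 0.2 N), for 0.2 s.
At the end, for the whole second after the job is handed in: The old cutter stands flat in the customer's dish (within 40 mm of its centre); the new cutter stands at the tray's back place (within 12 mm along each tray axis); each chuck stands upright within 12 mm of where it began; all released and at rest (horizontal distance between old_cutter and customer_dish below 0.04 m and x of old_cutter in the frame of customer_dish between -0.05 and 0.05 m and y of old_cutter in the frame of customer_dish between -0.05 and 0.05 m and z of old_cutter in the frame of customer_dish between -0.001 and 0.009 m and linear speed of each of old_cutter, new_cutter, drill_chuck, collet_chuck below 0.03 m/s and angle between each of old_cutter, new_cutter, drill_chuck, collet_chuck's own z axis and vertical below 0.1 rad and x of new_cutter in the frame of stock_tray between 0.018 and 0.042 m and y of new_cutter in the frame of stock_tray between -0.012 and 0.012 m and z of new_cutter in the frame of stock_tray between -0.001 and 0.009 m and contact force between each of old_cutter, new_cutter, drill_chuck, collet_chuck and the fingers below 0.2 N and distance of each of drill_chuck, collet_chuck from where it was at the start of the episode below 0.012 m); the robot touches nothing.
It fails at once if the oil tin or the screwdriver is moved by more than 20 mm (distance of any of oil_tin, screwdriver from where it was at the start of the episode above 0.02 m).
It fails at once if a chuck or a cutter is tipped more than about 45 degrees (angle between any of drill_chuck, collet_chuck, old_cutter, new_cutter's own z axis and vertical above 0.8 rad).
It fails at once if a chuck or a cutter is dropped (faster than 0.6 m/s with its underside less than 25 mm over the bench) ((height (world z) of drill_chuck below 0.025 m and linear speed of drill_chuck above 0.6 m/s) or (height (world z) of collet_chuck below 0.025 m and linear speed of collet_chuck above 0.6 m/s) or (height (world z) of old_cutter below 0.025 m and linear speed of old_cutter above 0.6 m/s) or (height (world z) of new_cutter below 0.025 m and linear speed of new_cutter above 0.6 m/s)).
It also fails if it takes over 138 s, if anything falls off the work surface, if the arm or the gripper's body presses on something with over 40 N, if the wrist force passes 120 N, or if a joint passes its speed limit or range.

### The arm

A 7-joint arm with a two-finger parallel gripper is mounted at the origin on the work surface. World frame = base frame: x ahead of the robot, y to its left, z up, the work surface at z = 0. Lengths are in m, angles in rad, forces in N, time in s.
With the tool pointing down it reaches from about 0.425 to 0.925 m from the base axis. Payload 6.8 kg.
Tool frame: the origin (TCP) lies between the finger pads; the fingertips stand finger_overhang ahead of it and the grasp point (between the pads) lies 6 mm ahead of it (finger_overhang is the distance from the TCP to the fingertips, in m); z points along the fingers, y is the line along which they close (so a half turn about z gives the same grasp; the last joint's range is limited). The gripper opens to 85 mm and grips with 20 to 120 N. Pads are 22 mm wide; open, the fingers measure 114 mm over their backs; the gripper's body (76 mm by 85 mm) begins 54 mm behind the grasp point. The pads swing forward as they close: fully open they stand 13 mm farther back than shut.
Start: joints at [-1.373, 0.477, 0.022, 1.555, -0.011, 1.109, -0.083], TCP at [0.203, 0.644, 0.256] pointing down, gripper open.
Joint ranges: [-2.96, 2.96], [-0.34, 2.1], [-1.41, 1.46], [0.24, 2.44], [-1.37, 4.51], [0.17, 1.92], [-2.96, 2.96]. Speed limits (rad/s): [2.39, 2.39, 3.14, 3.14, 3.14, 3.14, 3.14].

### API

Orientations are given as a unit quaternion [w, x, y, z].
In Python, from station import * gives the robot as it stands.
- The arm moves only by the tool drive_tool, never from a script. Its argument "increments" is a list of rows, each an object of numbers: "claw": the finger opening in m, from 0 to 0.0854; "dx", "dy", "dz": the shift along the tool's x, y, z in m; "wx", "wy", "wz": the turn, a rotation vector about the tool's x, y, z in degrees. A call has 1 to 20 rows; each row shifts and turns the commanded pose from where the row before left it, along the tool's axes as they then stand; what a row does not reach is not made up. A row lasts 1/8 s, in which the tool goes at most 62.5 mm and 10.7 degrees, less where a joint would pass 70% of its speed; a pose out of reach is approached as far as the arm can. A call with a gripper value outside its range is refused whole. The fingers move at their own pace and stop on an object; "newtons" is the grip in N (left out, the last holds). Time passes only in rows, so rows that do not move let the fingers close. It gives the time, the measured TCP pose, the force, the opening and the grip force at its end, in the units of the state.
- get_obs(): the state, without advancing time (a new reading comes with each control period).
- read_camera(name): name is "scene" or "top" or "wrist"; returns (picture, depth): 480x640x3 uint8, red, green, blue; 480x640 float32, m along the optical axis (not along the pixel's ray), 0 where there is no reading.
- calibration(name): a dict with "intrinsics" (3x3 intrinsics, pixels), "R" (3x3) and "t" (3): a world point X has camera coordinates R X + t; the wrist camera has in their place "mount" (4x4, takes a point from camera to tool coordinates, whose origin is the TCP and whose axes are the flange's). Camera axes: x right, y down, z forward; pixel columns grow to the right and rows downward; lengths in m; the calibration is good to about 2 mm. The wrist camera is an equidistant fisheye: a pixel r from the principal point sees the ray r / f radians off the axis. A picture is of the moment at which its call begins: read the wrist's pose just before it. calibration takes no time and is no camera call.
- hand_in(): hands the job in; it is judged then, once.
The state is a dict: "t": time; "q": joint angles; "joint_vel": joint speeds; "joint_torque": joint torques, N m; "eef_pos": TCP position; "tool_rot": TCP orientation; "contact_force": force on the tool from outside, world axes, zero at the start; "torque": the same for the moment, N m; "gripper_width": opening from 0.0 (shut) to 1.0 (fully open); "grasp_force": force on a finger pad.
Only numpy, scipy, OpenCV 4.12 (cv2) and the standard library are available. Lean on these libraries where they do the work, as an engineer would, in place of code of your own. Each camera call takes 0.05 s, during which the arm holds its last target. There are 200 camera calls.

## Working session

There is one attempt and no reset: what is moved stays moved. The work goes in short steps, Python scripts to look and compute and a tool call to move; the robot and the scene stay as the last step left them, time stands still between calls to the robot, and variables do not carry over. Pictures are saved under pics/ and viewed, at most 14 in all, crops included, and the job is handed in when it is done.

Besides the shell and the picture viewer there is one more tool, called after ">>>" by a JSON object that holds its "method" and its "body". drive_tool: Moves the arm, as the interface text tells. Its arguments: {"type":"object","properties":{"increments":{"type":"array","items":{"type":"object","properties":{"claw":{"type":"number"},"dx":{"type":"number"},"dy":{"type":"number"},"dz":{"type":"number"},"wx":{"type":"number"},"wy":{"type":"number"},"wz":{"type":"number"}}}},"newtons":{"type":"number"}},"required":["increments"]}

```bash
mkdir -p pics; ls
python3 - <<'E'
from station import *
import cv2,numpy as np
o=get_obs();print({k:np.round(v,3) for k,v in o.items()})
for n in("scene","top"):
    p,d=read_camera(n);cv2.imwrite(f"pics/{n}0.png",p[:,:,::-1]);np.save(f"pics/{n}0.npy",d)
    c=calibration(n);print(n,{k:np.round(v,4).tolist() for k,v in c.items()})
c=calibration("wrist");print({k:np.round(v,4).tolist() for k,v in c.items()})
E
```

```text
pics
{'t': np.float64(0.0), 'q': array([-1.373,  0.478,  0.022,  1.556, -0.011,  1.109, -0.083]), 'joint_vel': array([-0.001,  0.   ,  0.   ,  0.002, -0.   , -0.001,  0.   ]), 'joint_torque': array([ 0.0000e+00, -5.9646e+01,  1.6080e+00, -2.8119e+01,  1.2000e-02,
        1.0000e-02,  0.0000e+00]), 'eef_pos': array([0.203, 0.643, 0.255]), 'tool_rot': array([-0.   ,  0.152,  0.988, -0.001]), 'contact_force': array([-0.012, -0.789, -0.246]), 'torque': array([ 0.007, -0.022, -0.033]), 'grasp_force': np.float64(0.0), 'gripper_width': np.float64(1.002)}
scene {'intrinsics': [[498.6416, 0.0, 315.2697], [0.0, 498.6416, 232.7754], [0.0, 0.0, 1.0]], 'R': [[-0.3342, 0.9425, 0.0002], [0.773, 0.2742, -0.572], [-0.5392, -0.191, -0.8202]], 't': [0.1329, -0.4474, 1.5334]}
top {'intrinsics': [[568.8112, 0.0, 317.1246], [0.0, 568.8112, 252.2001], [0.0, 0.0, 1.0]], 'R': [[0.0177, -0.9997, -0.0165], [-0.9908, -0.0153, -0.1342], [0.1339, 0.0187, -0.9908]], 't': [0.0615, 0.5529, 1.1307]}
{'intrinsics': [[371.6483, 0.0, 320.6582], [0.0, 371.6483, 241.083], [0.0, 0.0, 1.0]], 'mount': [[-0.0007, -0.9573, -0.2891, 0.0731], [1.0, -0.0007, 0.0, 0.0007], [-0.0002, -0.2891, 0.9573, -0.1174], [0.0, 0.0, 0.0, 1.0]]}
```

View pics/top0.png

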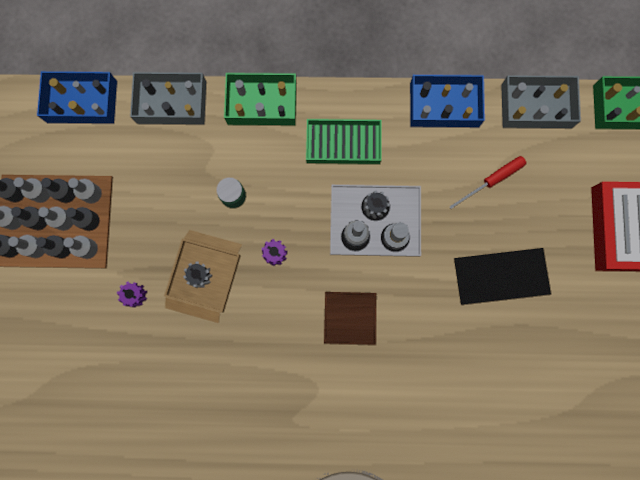

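View pics/scene0.png

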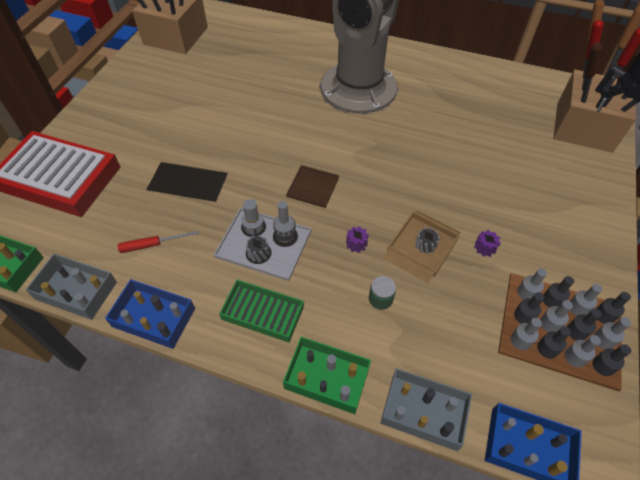

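Candidates in top view: cutters at (376,205) in the tray (old), (198,275) in the carton (new), purple ones at (132,294) and (274,252) that are not meant. Chucks are at (357,235) and (397,235). The similar pieces on the board at the far left are not meant. Mat (502,276), dish (350,318), tin (231,192), screwdriver (490,180). Next, a close crop.

```bash
cat > h.py <<'E'
from station import *
import cv2,numpy as np
def px2w(name,u,v,z):
    "pixel -> world point on plane z"
    c=calibration(name);K,R,t=(np.array(c[k]) for k in("intrinsics","R","t"))
    r=R.T@np.linalg.inv(K)@[u,v,1];o=-R.T@t
    return o+r*(z-o[2])/r[2]
def cloud(name,d):
    c=calibration(name);K,R,t=(np.array(c[k]) for k in("intrinsics","R","t"))
    v,u=np.mgrid[:480,:640]
    P=np.stack([(u-K[0,2])/K[0,0]*d,(v-K[1,2])/K[1,1]*d,d],-1)
    return (P-t)@R
def pose():
    from scipy.spatial.transform import Rotation as Ro
    o=get_obs();q=o["tool_rot"];return np.array(o["eef_pos"]),Ro.from_quat([q[1],q[2],q[3],q[0]]).as_matrix()
E
python3 - <<'E'
from h import *
im=cv2.imread("pics/top0.png")
a=cv2.resize(im[175:265,320:430],None,fx=5,fy=5,interpolation=2)
b=cv2.resize(im[225:325,160:245],None,fx=3,fy=3,interpolation=2)
cv2.imwrite("pics/c1.png",a)
P=cloud("top",np.load("pics/top0.npy"))
for n,(u0,u1,v0,v1),(z0,z1) in [("chuckL",(340,376,215,250),(.1,.14)),("chuckLb",(340,376,215,250),(.08,.1)),("chuckR",(380,415,218,252),(.08,.14)),("old",(358,394,188,222),(.03,.055)),("new",(180,215,255,295),(.03,.055)),("tin",(210,250,170,215),(.05,.07))]:
    Q=P[v0:v1,u0:u1].reshape(-1,3);Q=Q[(Q[:,2]>z0)&(Q[:,2]<z1)]
    if len(Q):print(n,len(Q),Q.mean(0).round(4),np.ptp(Q,0).round(3),(Q.min(0)+Q.max(0)).round(4)/2)
# rectangles by colour/brightness
g=im.astype(int)
def rect(n,m,z):
    m=cv2.morphologyEx(m.astype(np.uint8),cv2.MORPH_OPEN,np.ones((3,3)))
    cs,_=cv2.findContours(m,0,1);c=max(cs,key=cv2.contourArea)
    w=np.array([px2w("top",*p[0],z)[:2] for p in c],np.float32)
    print(n,cv2.minAreaRect(w))
def box(u0,u1,v0,v1):
    m=np.zeros(im.shape[:2],bool);m[v0:v1,u0:u1]=1;return m
s=im.sum(2)
rect("mat",box(440,570,235,320)&(s<150),.004)
rect("dish",box(310,395,280,360)&(s<225),.012)
sat=im.max(2).astype(int)-im.min(2)
rect("tray",box(315,435,175,270)&(sat<35),.012)
H=P[...,2]
rect("cartonH",box(150,260,220,330)&(H>.014),.022)
print(P[318,350],P[276,502],P[245,377])
E
```

```text
chuckL 130 [ 0.5894 -0.0087  0.1249] [0.021 0.021 0.033] [ 0.59075 -0.00885  0.1166 ]
chuckLb 16 [ 0.5829 -0.007   0.0899] [0.011 0.02  0.018] [ 0.585   -0.0082   0.09085]
chuckR 220 [ 0.5898 -0.0925  0.0924] [0.03  0.031 0.018] [ 0.5899  -0.0928   0.08905]
old 437 [ 0.6556 -0.0505  0.0418] [0.067 0.057 0.024] [ 0.64855 -0.04815  0.04235]
new 460 [0.5012 0.3164 0.0421] [0.051 0.051 0.02 ] [0.5019 0.3178 0.0401]
tin 503 [0.6753 0.2529 0.0586] [0.052 0.053 0.015] [0.675   0.25245 0.05785]
mat ((0.5126057267189026, -0.31582221388816833), (0.09781423956155777, 0.18800367414951324), 7.567302703857422)
dish ((0.41975969076156616, 0.0019091367721557617), (0.10676059871912003, 0.10520746558904648), 0.23359034955501556)
tray ((0.6266340017318726, -0.05053235590457916), (0.19204960763454437, 0.15250897407531738), 89.77318572998047)
cartonH ((0.5025714635848999, 0.3203205168247223), (0.05558935925364494, 0.04980018362402916), 64.60945892333984)
[0.4194045  0.00049117 0.0028828 ] [ 0.51187605 -0.31523655  0.00691629] [ 0.5740785  -0.05517847  0.00152386]
```

View pics/c1.png

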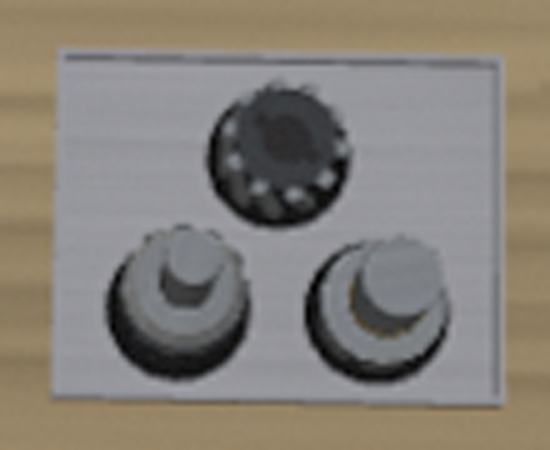

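The crop (5x, from 320,175) shows the slender, narrow-shank drill chuck in the left place (crop 195,255) and the stout collet chuck on the right (400,275). The toothed dark-bored old cutter is at the back (285,140). The measured positions match the tray geometry: fronts (0.590,-0.009) and (0.590,-0.0925), back (0.656,-0.0505).

Run:
```python
import station
print([n for n in dir(station) if n[0]!='_'], getattr(station,'finger_overhang',None))
from h import *
p,R=pose();print(p,R.round(4)); print(np.degrees(np.arctan2(R[1,1],R[0,1])))
```

```text
['PlanningError', 'calibration', 'finger_overhang', 'get_obs', 'hand_in', 'read_camera'] 0.025
[0.20305716 0.64323485 0.25541764] [[-9.536e-01  3.010e-01 -4.000e-04]
 [ 3.010e-01  9.536e-01 -1.600e-03]
 [-1.000e-04 -1.600e-03 -1.000e+00]]
72.48150894752692
```

>>> {"method": "drive_tool", "body": {"increments": [{"wz": 10.35},{"wz": 10.35},{"wz": 10.35},{"wz": 10.35},{"wz": 10.35},{"wz": 10.35},{"wz": 10.4}], "newtons": 60}}

```text
schema error: expected keys claw, dx, dy, dz, wx, wy, wz
```

>>> {"method": "drive_tool", "body": {"increments": [{"claw": 0.085,"dx": 0,"dy": 0,"dz": 0,"wx": 0,"wy": 0,"wz": 10.35},{"claw": 0.085,"dx": 0,"dy": 0,"dz": 0,"wx": 0,"wy": 0,"wz": 10.35},{"claw": 0.085,"dx": 0,"dy": 0,"dz": 0,"wx": 0,"wy": 0,"wz": 10.35},{"claw": 0.085,"dx": 0,"dy": 0,"dz": 0,"wx": 0,"wy": 0,"wz": 10.35},{"claw": 0.085,"dx": 0,"dy": 0,"dz": 0,"wx": 0,"wy": 0,"wz": 10.35},{"claw": 0.085,"dx": 0,"dy": 0,"dz": 0,"wx": 0,"wy": 0,"wz": 10.35},{"claw": 0.085,"dx": 0,"dy": 0,"dz": 0,"wx": 0,"wy": 0,"wz": 10.4}], "newtons": 60}}

```text
t: 0.98
eef_pos: [0.203, 0.6434, 0.2557]
tool_rot: [0.0, 0.709, 0.705, -0.0]
contact_force: [0.6, 0.8, -0.3]
gripper_width: 0.993
grasp_force: 0.0
```

>>> {"method": "drive_tool", "body": {"increments": [{"claw": 0.085,"dx": -0.02,"dy": 0.01,"dz": 0,"wx": 0,"wy": 0,"wz": 0},{"claw": 0.085,"dx": -0.04,"dy": 0.025,"dz": 0,"wx": 0,"wy": 0,"wz": 0},{"claw": 0.085,"dx": -0.04,"dy": 0.025,"dz": 0,"wx": 0,"wy": 0,"wz": 0},{"claw": 0.085,"dx": -0.04,"dy": 0.025,"dz": 0,"wx": 0,"wy": 0,"wz": 0},{"claw": 0.085,"dx": -0.04,"dy": 0.025,"dz": 0,"wx": 0,"wy": 0,"wz": 0},{"claw": 0.085,"dx": -0.04,"dy": 0.025,"dz": 0,"wx": 0,"wy": 0,"wz": 0},{"claw": 0.085,"dx": -0.04,"dy": 0.025,"dz": 0,"wx": 0,"wy": 0,"wz": 0},{"claw": 0.085,"dx": -0.04,"dy": 0.025,"dz": 0,"wx": 0,"wy": 0,"wz": 0},{"claw": 0.085,"dx": -0.04,"dy": 0.025,"dz": 0,"wx": 0,"wy": 0,"wz": 0},{"claw": 0.085,"dx": -0.04,"dy": 0.025,"dz": 0,"wx": 0,"wy": 0,"wz": 0},{"claw": 0.085,"dx": -0.04,"dy": 0.025,"dz": 0,"wx": 0,"wy": 0,"wz": 0},{"claw": 0.085,"dx": -0.04,"dy": 0.025,"dz": 0,"wx": 0,"wy": 0,"wz": 0},{"claw": 0.085,"dx": -0.04,"dy": 0.025,"dz": 0,"wx": 0,"wy": 0,"wz": 0},{"claw": 0.085,"dx": -0.04,"dy": 0.025,"dz": 0,"wx": 0,"wy": 0,"wz": 0},{"claw": 0.085,"dx": -0.04,"dy": 0.025,"dz": 0,"wx": 0,"wy": 0,"wz": 0},{"claw": 0.085,"dx": -0.04,"dy": 0.02,"dz": 0,"wx": 0,"wy": 0,"wz": 0},{"claw": 0.085,"dx": -0.032,"dy": 0.007,"dz": 0,"wx": 0,"wy": 0,"wz": 0},{"claw": 0.085,"dx": 0,"dy": 0,"dz": 0,"wx": 0,"wy": 0,"wz": 0}]}}

```text
t: 3.22
eef_pos: [0.5899, -0.0121, 0.2561]
tool_rot: [0.0, 0.709, 0.705, -0.001]
contact_force: [0.3, 0.4, -0.8]
gripper_width: 0.995
grasp_force: 0.0
```

Run:
```python
from h import *
p,R=pose();print(p,R.round(4))
im,d=read_camera("wrist");cv2.imwrite("pics/w1.png",im[:,:,::-1]);np.save("pics/w1.npy",d)
```

```text
[ 0.58986969 -0.01214196  0.25610453] [[ 5.9e-03  1.0e+00 -4.0e-04]
 [ 1.0e+00 -5.9e-03 -1.7e-03]
 [-1.7e-03 -3.0e-04 -1.0e+00]]
```

View pics/w1.png

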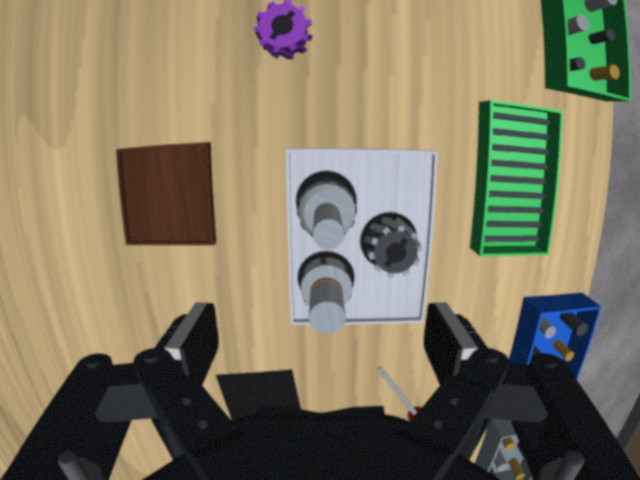

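The wrist view confirms the slender drill chuck shank top at (328,232), collet top at (327,315) and old cutter at (396,250). I'll refine positions using wrist depth.

```bash
cat >> h.py <<'E'
def wcloud(d,p,R):
    c=calibration("wrist");K=np.array(c["intrinsics"]);M=np.array(c["mount"])
    v,u=np.mgrid[:480,:640];a=(u-K[0,2])/K[0,0];b=(v-K[1,2])/K[1,1];th=np.hypot(a,b)
    s=np.tan(th)/np.maximum(th,1e-9)
    P=np.stack([a*s*d,b*s*d,d],-1)
    T=P@M[:3,:3].T+M[:3,3]
    return T@R.T+p
def mid(P,n,x,y,z0,z1,r=.05):
    Q=P.reshape(-1,3);Q=Q[(Q[:,2]>z0)&(Q[:,2]<z1)&(np.hypot(Q[:,0]-x,Q[:,1]-y)<r)]
    if len(Q)>5:
        (c,rr)=cv2.minEnclosingCircle(Q[:,:2].astype(np.float32));print(n,len(Q),"mean",Q.mean(0).round(4),"circ",np.round(c,4),round(rr,4),"ext",np.ptp(Q,0).round(3))
E
python3 - <<'E'
from h import *
p=np.array([ 0.58986969,-0.01214196,0.25610453]);R=pose()[1]
P=wcloud(np.load("pics/w1.npy"),p,R)
mid(P,"drill",.59,-.009,.122,.135,.03)
mid(P,"collet",.59,-.0925,.088,.1,.03)
mid(P,"old",.656,-.0505,.038,.05,.035)
print(P[232,328],P[200,400],P[200,165])
E
```

```text
drill 807 mean [ 0.5954 -0.0061  0.1284] circ [ 0.5954 -0.0066] 0.0112 ext [0.022 0.022 0.009]
collet 1041 mean [ 0.5954 -0.0893  0.0933] circ [ 0.5955 -0.0904] 0.0164 ext [0.032 0.032 0.008]
old 1855 mean [ 0.6608 -0.0478  0.043 ] circ [ 0.6615 -0.0486] 0.0268 ext [0.053 0.052 0.008]
[ 0.59547392 -0.00516913  0.12972478] [ 0.67178019 -0.00611255  0.00317252] [ 0.42306766 -0.003308    0.00266336]
```

>>> {"method": "drive_tool", "body": {"increments": [{"claw": 0.085,"dx": 0.004,"dy": 0.005,"dz": 0.02,"wx": 0,"wy": 0,"wz": 0.35},{"claw": 0.085,"dx": 0,"dy": 0,"dz": 0.03,"wx": 0,"wy": 0,"wz": 0},{"claw": 0.085,"dx": 0,"dy": 0,"dz": 0.03,"wx": 0,"wy": 0,"wz": 0},{"claw": 0.085,"dx": 0,"dy": 0,"dz": 0.03,"wx": 0,"wy": 0,"wz": 0},{"claw": 0.085,"dx": 0,"dy": 0,"dz": 0.02,"wx": 0,"wy": 0,"wz": 0},{"claw": 0.085,"dx": 0,"dy": 0,"dz": 0.01,"wx": 0,"wy": 0,"wz": 0},{"claw": 0.085,"dx": 0,"dy": 0,"dz": 0.008,"wx": 0,"wy": 0,"wz": 0},{"claw": 0.085,"dx": 0,"dy": 0,"dz": 0,"wx": 0,"wy": 0,"wz": 0},{"claw": 0.085,"dx": 0,"dy": 0,"dz": 0,"wx": 0,"wy": 0,"wz": 0}]}}

```text
t: 4.4
eef_pos: [0.5955, -0.0045, 0.109]
tool_rot: [0.0, 0.709, 0.705, 0.001]
contact_force: [0.3, 0.8, -0.6]
gripper_width: 0.998
grasp_force: 0.0
```

>>> {"method": "drive_tool", "body": {"increments": [{"claw": 0.01,"dx": 0,"dy": 0,"dz": 0,"wx": 0,"wy": 0,"wz": 0},{"claw": 0.01,"dx": 0,"dy": 0,"dz": 0,"wx": 0,"wy": 0,"wz": 0},{"claw": 0.01,"dx": 0,"dy": 0,"dz": 0,"wx": 0,"wy": 0,"wz": 0},{"claw": 0.01,"dx": 0,"dy": 0,"dz": 0,"wx": 0,"wy": 0,"wz": 0},{"claw": 0.01,"dx": 0,"dy": 0,"dz": 0,"wx": 0,"wy": 0,"wz": 0},{"claw": 0.01,"dx": 0,"dy": 0,"dz": 0,"wx": 0,"wy": 0,"wz": 0},{"claw": 0.01,"dx": 0,"dy": 0,"dz": 0,"wx": 0,"wy": 0,"wz": 0},{"claw": 0.01,"dx": 0,"dy": 0,"dz": 0,"wx": 0,"wy": 0,"wz": 0}], "newtons": 50}}

```text
t: 5.4
eef_pos: [0.5951, -0.0045, 0.1085]
tool_rot: [0.0, 0.709, 0.705, 0.0]
contact_force: [-0.9, 0.6, 5.4]
gripper_width: 0.237
grasp_force: 48.9
```

Run:
```python
from h import *
im,d=read_camera("top");P=cloud("top",d)
mid(P,"drill",.59,-.009,.122,.135,.03);mid(P,"collet",.59,-.0925,.088,.1,.03)
print(pose())
```

```text
collet 208 mean [ 0.5901 -0.0929  0.0931] circ [ 0.5904 -0.0929] 0.016 ext [0.031 0.03  0.01 ]
(array([ 0.59516075, -0.00445574,  0.10851714]), array([[ 6.52195199e-03,  9.99978635e-01,  4.41228782e-04],
       [ 9.99978727e-01, -6.52199611e-03,  9.86270636e-05],
       [ 1.01502649e-04,  4.40576155e-04, -9.99999898e-01]]))
```

>>> {"method": "drive_tool", "body": {"increments": [{"claw": 0.01,"dx": 0,"dy": 0,"dz": -0.01,"wx": 0,"wy": 0,"wz": 0},{"claw": 0.01,"dx": 0,"dy": 0,"dz": -0.03,"wx": 0,"wy": 0,"wz": 0},{"claw": 0.01,"dx": 0,"dy": 0,"dz": -0.04,"wx": 0,"wy": 0,"wz": 0},{"claw": 0.01,"dx": 0,"dy": 0,"dz": -0.04,"wx": 0,"wy": 0,"wz": 0},{"claw": 0.01,"dx": -0.013,"dy": -0.002,"dz": -0.02,"wx": 0,"wy": 0,"wz": 0},{"claw": 0.01,"dx": -0.02,"dy": -0.005,"dz": 0,"wx": 0,"wy": 0,"wz": 0},{"claw": 0.01,"dx": -0.04,"dy": -0.01,"dz": 0,"wx": 0,"wy": 0,"wz": 0},{"claw": 0.01,"dx": -0.04,"dy": -0.01,"dz": 0,"wx": 0,"wy": 0,"wz": 0},{"claw": 0.01,"dx": -0.04,"dy": -0.01,"dz": 0,"wx": 0,"wy": 0,"wz": 0},{"claw": 0.01,"dx": -0.04,"dy": -0.01,"dz": 0,"wx": 0,"wy": 0,"wz": 0},{"claw": 0.01,"dx": -0.04,"dy": -0.01,"dz": 0,"wx": 0,"wy": 0,"wz": 0},{"claw": 0.01,"dx": -0.04,"dy": -0.005,"dz": 0,"wx": 0,"wy": 0,"wz": 0},{"claw": 0.01,"dx": -0.04,"dy": -0.005,"dz": 0,"wx": 0,"wy": 0,"wz": 0},{"claw": 0.01,"dx": -0.03,"dy": -0.003,"dz": 0,"wx": 0,"wy": 0,"wz": 0},{"claw": 0.01,"dx": -0.01,"dy": 0,"dz": 0,"wx": 0,"wy": 0,"wz": 0},{"claw": 0.01,"dx": 0,"dy": 0,"dz": 0,"wx": 0,"wy": 0,"wz": 0},{"claw": 0.01,"dx": 0,"dy": 0,"dz": 0,"wx": 0,"wy": 0,"wz": 0}]}}

```text
t: 7.58
eef_pos: [0.5228, -0.3555, 0.2474]
tool_rot: [-0.001, 0.709, 0.705, 0.0]
contact_force: [0.3, 0.8, -4.3]
gripper_width: 0.233
grasp_force: 49.6
```

Run:
```python
from h import *
p,R=pose();print(p,R.round(4))
im,d=read_camera("wrist");cv2.imwrite("pics/w2.png",im[:,:,::-1]);np.save("pics/w2.npy",d)
P=wcloud(d,p,R);s=im.astype(int).sum(2)
m=((s<110)&(abs(P[...,2]-.004)<.012)&(np.hypot(P[...,0]-.515,P[...,1]+.31)<.14)).astype(np.uint8)
cs,_=cv2.findContours(m,0,1);c=max(cs,key=cv2.contourArea)[:,0]
print(cv2.minAreaRect(P[c[:,1],c[:,0],:2].astype(np.float32)))
```

```text
[ 0.52277583 -0.35546051  0.2473767 ] [[ 0.005   1.     -0.0011]
 [ 1.     -0.005   0.0016]
 [ 0.0016 -0.0011 -1.    ]]
((0.5168516039848328, -0.3147001266479492), (0.09566624462604523, 0.18473607301712036), 7.556735038757324)
```

View pics/w2.png

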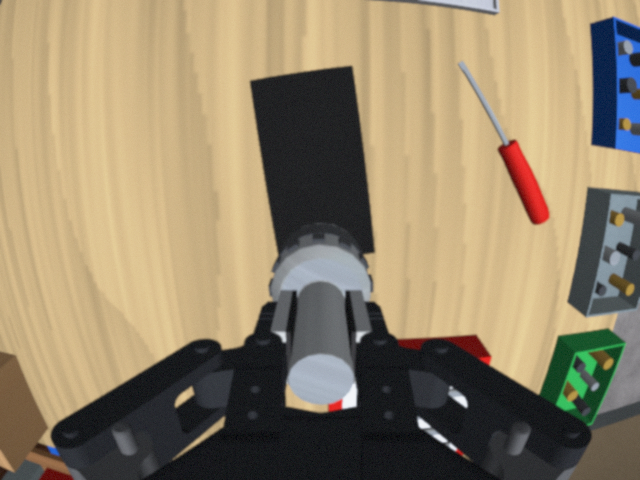

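The chuck is held upright over the far end of the mat (mat spans pixels 252–372 × 68–250). Lowering.

>>> {"method": "drive_tool", "body": {"increments": [{"claw": 0.01,"dx": -0.003,"dy": 0,"dz": 0.02,"wx": 0,"wy": 0,"wz": 0},{"claw": 0.01,"dx": 0,"dy": 0,"dz": 0.035,"wx": 0,"wy": 0,"wz": 0},{"claw": 0.01,"dx": 0,"dy": 0,"dz": 0.035,"wx": 0,"wy": 0,"wz": 0},{"claw": 0.01,"dx": 0,"dy": 0,"dz": 0.025,"wx": 0,"wy": 0,"wz": 0},{"claw": 0.01,"dx": 0,"dy": 0,"dz": 0.012,"wx": 0,"wy": 0,"wz": 0},{"claw": 0.01,"dx": 0,"dy": 0,"dz": 0.006,"wx": 0,"wy": 0,"wz": 0},{"claw": 0.01,"dx": 0,"dy": 0,"dz": 0.002,"wx": 0,"wy": 0,"wz": 0},{"claw": 0.01,"dx": 0,"dy": 0,"dz": 0,"wx": 0,"wy": 0,"wz": 0}]}}

```text
t: 8.62
eef_pos: [0.5231, -0.3603, 0.114]
tool_rot: [0.001, 0.709, 0.705, 0.0]
contact_force: [-0.6, -0.4, -4.6]
gripper_width: 0.238
grasp_force: 49.4
```

>>> {"method": "drive_tool", "body": {"increments": [{"claw": 0.01,"dx": 0,"dy": 0,"dz": 0.002,"wx": 0,"wy": 0,"wz": 0},{"claw": 0.01,"dx": 0,"dy": 0,"dz": 0.001,"wx": 0,"wy": 0,"wz": 0},{"claw": 0.01,"dx": 0,"dy": 0,"dz": 0.001,"wx": 0,"wy": 0,"wz": 0},{"claw": 0.01,"dx": 0,"dy": 0,"dz": 0,"wx": 0,"wy": 0,"wz": 0}]}}

```text
t: 9.12
eef_pos: [0.5227, -0.3599, 0.1092]
tool_rot: [-0.0, 0.709, 0.705, -0.0]
contact_force: [-0.6, 0.3, -4.4]
gripper_width: 0.236
grasp_force: 49.4
```

>>> {"method": "drive_tool", "body": {"increments": [{"claw": 0.01,"dx": 0,"dy": 0,"dz": 0.001,"wx": 0,"wy": 0,"wz": 0},{"claw": 0.01,"dx": 0,"dy": 0,"dz": 0.001,"wx": 0,"wy": 0,"wz": 0},{"claw": 0.01,"dx": 0,"dy": 0,"dz": 0,"wx": 0,"wy": 0,"wz": 0}]}}

```text
t: 9.5
eef_pos: [0.5229, -0.3604, 0.1086]
tool_rot: [0.0, 0.709, 0.705, 0.0]
contact_force: [-3.0, 1.5, 5.7]
gripper_width: 0.237
grasp_force: 51.0
```

>>> {"method": "drive_tool", "body": {"increments": [{"claw": 0.06,"dx": 0,"dy": 0,"dz": 0,"wx": 0,"wy": 0,"wz": 0},{"claw": 0.085,"dx": 0,"dy": 0,"dz": 0,"wx": 0,"wy": 0,"wz": 0},{"claw": 0.085,"dx": 0,"dy": 0,"dz": 0,"wx": 0,"wy": 0,"wz": 0},{"claw": 0.085,"dx": 0,"dy": 0,"dz": 0,"wx": 0,"wy": 0,"wz": 0},{"claw": 0.085,"dx": 0,"dy": 0,"dz": -0.02,"wx": 0,"wy": 0,"wz": 0},{"claw": 0.085,"dx": 0,"dy": 0,"dz": -0.04,"wx": 0,"wy": 0,"wz": 0},{"claw": 0.085,"dx": 0,"dy": 0,"dz": -0.03,"wx": 0,"wy": 0,"wz": 0},{"claw": 0.085,"dx": 0.03,"dy": 0.01,"dz": 0,"wx": 0,"wy": 0,"wz": 0},{"claw": 0.085,"dx": 0.04,"dy": 0.01,"dz": 0,"wx": 0,"wy": 0,"wz": 0},{"claw": 0.085,"dx": 0.05,"dy": 0.015,"dz": 0,"wx": 0,"wy": 0,"wz": 0},{"claw": 0.085,"dx": 0.05,"dy": 0.015,"dz": 0,"wx": 0,"wy": 0,"wz": 0},{"claw": 0.085,"dx": 0.05,"dy": 0.01,"dz": 0,"wx": 0,"wy": 0,"wz": 0},{"claw": 0.085,"dx": 0.04,"dy": 0.01,"dz": 0,"wx": 0,"wy": 0,"wz": 0},{"claw": 0.085,"dx": 0.01,"dy": 0.002,"dz": 0,"wx": 0,"wy": 0,"wz": 0},{"claw": 0.085,"dx": 0,"dy": 0,"dz": 0,"wx": 0,"wy": 0,"wz": 0},{"claw": 0.085,"dx": 0,"dy": 0,"dz": 0,"wx": 0,"wy": 0,"wz": 0}]}}

```text
t: 11.5
eef_pos: [0.596, -0.0927, 0.1979]
tool_rot: [0.0, 0.71, 0.704, -0.0]
contact_force: [0.4, 0.0, -0.2]
gripper_width: 0.996
grasp_force: 0.0
```

Run:
```python
from h import *
p,R=pose();print(p)
im,d=read_camera("wrist");P=wcloud(d,p,R)
mid(P,"collet",.595,-.09,.088,.1,.03);mid(P,"old",.66,-.049,.036,.05,.035)
im,d=read_camera("top");P=cloud("top",d)
mid(P,"drill",.518,-.36,.118,.14,.03)
```

```text
[ 0.59598665 -0.0927243   0.19789011]
collet 1965 mean [ 0.5954 -0.09    0.0936] circ [ 0.5953 -0.0908] 0.0161 ext [0.031 0.032 0.008]
old 3083 mean [ 0.6609 -0.0486  0.0431] circ [ 0.6615 -0.0492] 0.0266 ext [0.052 0.051 0.01 ]
drill 128 mean [ 0.5188 -0.3633  0.1277] circ [ 0.5191 -0.3643] 0.0115 ext [0.022 0.022 0.015]
```

>>> {"method": "drive_tool", "body": {"increments": [{"claw": 0.085,"dx": 0.001,"dy": 0,"dz": 0.03,"wx": 0,"wy": 0,"wz": 0},{"claw": 0.085,"dx": 0,"dy": 0,"dz": 0.035,"wx": 0,"wy": 0,"wz": 0},{"claw": 0.085,"dx": 0,"dy": 0,"dz": 0.035,"wx": 0,"wy": 0,"wz": 0},{"claw": 0.085,"dx": 0,"dy": 0,"dz": 0.015,"wx": 0,"wy": 0,"wz": 0},{"claw": 0.085,"dx": 0,"dy": 0,"dz": 0.007,"wx": 0,"wy": 0,"wz": 0},{"claw": 0.085,"dx": 0,"dy": 0,"dz": 0,"wx": 0,"wy": 0,"wz": 0},{"claw": 0.085,"dx": 0,"dy": 0,"dz": 0,"wx": 0,"wy": 0,"wz": 0},{"claw": 0.02,"dx": 0,"dy": 0,"dz": 0,"wx": 0,"wy": 0,"wz": 0},{"claw": 0.02,"dx": 0,"dy": 0,"dz": 0,"wx": 0,"wy": 0,"wz": 0},{"claw": 0.02,"dx": 0,"dy": 0,"dz": 0,"wx": 0,"wy": 0,"wz": 0},{"claw": 0.02,"dx": 0,"dy": 0,"dz": 0,"wx": 0,"wy": 0,"wz": 0},{"claw": 0.02,"dx": 0,"dy": 0,"dz": 0,"wx": 0,"wy": 0,"wz": 0},{"claw": 0.02,"dx": 0,"dy": 0,"dz": 0,"wx": 0,"wy": 0,"wz": 0},{"claw": 0.02,"dx": 0,"dy": 0,"dz": 0,"wx": 0,"wy": 0,"wz": 0}]}}

```text
t: 13.35
eef_pos: [0.5964, -0.0895, 0.0755]
tool_rot: [-0.0, 0.709, 0.705, 0.0]
contact_force: [-2.0, 0.7, 5.9]
gripper_width: 0.354
grasp_force: 49.1
```

>>> {"method": "drive_tool", "body": {"increments": [{"claw": 0.02,"dx": 0,"dy": 0,"dz": -0.01,"wx": 0,"wy": 0,"wz": 0},{"claw": 0.02,"dx": 0,"dy": 0,"dz": -0.03,"wx": 0,"wy": 0,"wz": 0},{"claw": 0.02,"dx": 0,"dy": 0,"dz": -0.04,"wx": 0,"wy": 0,"wz": 0},{"claw": 0.02,"dx": -0.02,"dy": -0.01,"dz": 0,"wx": 0,"wy": 0,"wz": 0},{"claw": 0.02,"dx": -0.04,"dy": -0.02,"dz": 0,"wx": 0,"wy": 0,"wz": 0},{"claw": 0.02,"dx": -0.04,"dy": -0.02,"dz": 0,"wx": 0,"wy": 0,"wz": 0},{"claw": 0.02,"dx": -0.04,"dy": -0.02,"dz": 0,"wx": 0,"wy": 0,"wz": 0},{"claw": 0.02,"dx": -0.03,"dy": -0.01,"dz": 0,"wx": 0,"wy": 0,"wz": 0},{"claw": 0.02,"dx": -0.01,"dy": -0.004,"dz": 0,"wx": 0,"wy": 0,"wz": 0},{"claw": 0.02,"dx": 0,"dy": 0,"dz": 0.02,"wx": 0,"wy": 0,"wz": 0},{"claw": 0.02,"dx": 0,"dy": 0,"dz": 0.03,"wx": 0,"wy": 0,"wz": 0},{"claw": 0.02,"dx": 0,"dy": 0,"dz": 0.015,"wx": 0,"wy": 0,"wz": 0},{"claw": 0.02,"dx": 0,"dy": 0,"dz": 0.008,"wx": 0,"wy": 0,"wz": 0},{"claw": 0.02,"dx": 0,"dy": 0,"dz": 0.003,"wx": 0,"wy": 0,"wz": 0},{"claw": 0.02,"dx": 0,"dy": 0,"dz": 0,"wx": 0,"wy": 0,"wz": 0}]}}

```text
t: 15.22
eef_pos: [0.5116, -0.269, 0.0797]
tool_rot: [0.0, 0.709, 0.705, 0.0]
contact_force: [0.4, -0.0, -3.5]
gripper_width: 0.355
grasp_force: 50.1
```

>>> {"method": "drive_tool", "body": {"increments": [{"claw": 0.02,"dx": 0,"dy": 0,"dz": 0.002,"wx": 0,"wy": 0,"wz": 0},{"claw": 0.02,"dx": 0,"dy": 0,"dz": 0.001,"wx": 0,"wy": 0,"wz": 0},{"claw": 0.02,"dx": 0,"dy": 0,"dz": 0.001,"wx": 0,"wy": 0,"wz": 0},{"claw": 0.02,"dx": 0,"dy": 0,"dz": 0.0005,"wx": 0,"wy": 0,"wz": 0},{"claw": 0.02,"dx": 0,"dy": 0,"dz": 0,"wx": 0,"wy": 0,"wz": 0}]}}

```text
t: 15.85
eef_pos: [0.5114, -0.2691, 0.0755]
tool_rot: [0.0, 0.71, 0.705, 0.0]
contact_force: [-2.2, -0.2, 5.1]
gripper_width: 0.354
grasp_force: 50.8
```

>>> {"method": "drive_tool", "body": {"increments": [{"claw": 0.06,"dx": 0,"dy": 0,"dz": 0,"wx": 0,"wy": 0,"wz": 0},{"claw": 0.065,"dx": 0,"dy": 0,"dz": 0,"wx": 0,"wy": 0,"wz": 0},{"claw": 0.065,"dx": 0,"dy": 0,"dz": 0,"wx": 0,"wy": 0,"wz": 0},{"claw": 0.065,"dx": 0,"dy": 0,"dz": -0.02,"wx": 0,"wy": 0,"wz": 0},{"claw": 0.065,"dx": 0,"dy": 0,"dz": -0.04,"wx": 0,"wy": 0,"wz": 0},{"claw": 0.065,"dx": 0,"dy": 0,"dz": -0.04,"wx": 0,"wy": 0,"wz": 0},{"claw": 0.065,"dx": 0.02,"dy": 0.01,"dz": 0,"wx": 0,"wy": 0,"wz": 0},{"claw": 0.065,"dx": 0.04,"dy": 0.03,"dz": 0,"wx": 0,"wy": 0,"wz": 0},{"claw": 0.065,"dx": 0.04,"dy": 0.03,"dz": 0,"wx": 0,"wy": 0,"wz": 0},{"claw": 0.065,"dx": 0.04,"dy": 0.03,"dz": 0,"wx": 0,"wy": 0,"wz": 0},{"claw": 0.065,"dx": 0.04,"dy": 0.03,"dz": 0,"wx": 0,"wy": 0,"wz": 0},{"claw": 0.065,"dx": 0.03,"dy": 0.015,"dz": 0,"wx": 0,"wy": 0,"wz": 0},{"claw": 0.065,"dx": 0.01,"dy": 0.004,"dz": 0,"wx": 0,"wy": 0,"wz": 0},{"claw": 0.065,"dx": 0,"dy": 0,"dz": 0,"wx": 0,"wy": 0,"wz": 0},{"claw": 0.065,"dx": 0,"dy": 0,"dz": 0,"wx": 0,"wy": 0,"wz": 0}]}}

```text
t: 17.73
eef_pos: [0.6608, -0.0523, 0.1753]
tool_rot: [0.0, 0.71, 0.704, -0.0]
contact_force: [-0.2, 1.1, -0.7]
gripper_width: 0.76
grasp_force: 0.0
```

Run:
```python
from h import *
p,R=pose();print(p)
im,d=read_camera("wrist");P=wcloud(d,p,R);cv2.imwrite("pics/w3.png",im[:,:,::-1])
mid(P,"old",.66,-.049,.036,.05,.035)
im,d=read_camera("top");P=cloud("top",d)
mid(P,"drill",.518,-.363,.118,.14,.03);mid(P,"collet",.507,-.271,.085,.1,.03)
```

```text
[ 0.66081611 -0.05234207  0.17531646]
old 3571 mean [ 0.6618 -0.0484  0.0431] circ [ 0.6614 -0.0493] 0.0267 ext [0.052 0.052 0.01 ]
drill 129 mean [ 0.5189 -0.3634  0.1275] circ [ 0.5192 -0.3644] 0.0111 ext [0.022 0.021 0.016]
collet 226 mean [ 0.5062 -0.2716  0.093 ] circ [ 0.5066 -0.2722] 0.0165 ext [0.03  0.032 0.014]
```

View pics/w3.png

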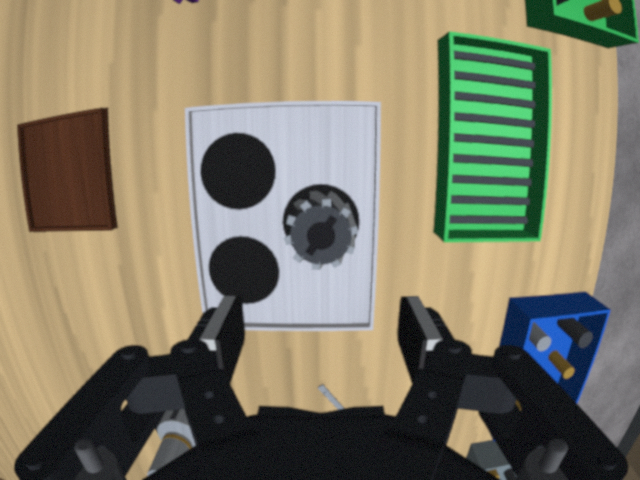

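Cutter at (320,232), tray fronts empty, discs at (238,171) and (244,270). Descend and grasp.

>>> {"method": "drive_tool", "body": {"increments": [{"claw": 0.065,"dx": 0.001,"dy": 0,"dz": 0.03,"wx": 0,"wy": 0,"wz": 0},{"claw": 0.065,"dx": 0,"dy": 0,"dz": 0.04,"wx": 0,"wy": 0,"wz": 0},{"claw": 0.065,"dx": 0,"dy": 0,"dz": 0.035,"wx": 0,"wy": 0,"wz": 0},{"claw": 0.065,"dx": 0,"dy": 0,"dz": 0.02,"wx": 0,"wy": 0,"wz": 0},{"claw": 0.065,"dx": 0,"dy": 0,"dz": 0.009,"wx": 0,"wy": 0,"wz": 0},{"claw": 0.065,"dx": 0,"dy": 0,"dz": 0,"wx": 0,"wy": 0,"wz": 0},{"claw": 0.065,"dx": 0,"dy": 0,"dz": 0,"wx": 0,"wy": 0,"wz": 0}]}}

```text
t: 18.7
eef_pos: [0.6626, -0.0491, 0.0421]
tool_rot: [0.001, 0.709, 0.705, 0.001]
contact_force: [1.1, 0.4, 0.3]
gripper_width: 0.764
grasp_force: 0.0
```

>>> {"method": "drive_tool", "body": {"increments": [{"claw": 0.065,"dx": 0,"dy": 0,"dz": 0.002,"wx": 0,"wy": 0,"wz": 0},{"claw": 0.04,"dx": 0,"dy": 0,"dz": 0,"wx": 0,"wy": 0,"wz": 0},{"claw": 0.04,"dx": 0,"dy": 0,"dz": 0,"wx": 0,"wy": 0,"wz": 0},{"claw": 0.04,"dx": 0,"dy": 0,"dz": 0,"wx": 0,"wy": 0,"wz": 0},{"claw": 0.04,"dx": 0,"dy": 0,"dz": 0,"wx": 0,"wy": 0,"wz": 0},{"claw": 0.04,"dx": 0,"dy": 0,"dz": 0,"wx": 0,"wy": 0,"wz": 0}]}}

```text
t: 19.45
eef_pos: [0.6617, -0.0488, 0.0394]
tool_rot: [-0.0, 0.709, 0.705, 0.0]
contact_force: [-2.9, 0.5, 7.0]
gripper_width: 0.592
grasp_force: 52.5
```

>>> {"method": "drive_tool", "body": {"increments": [{"claw": 0.04,"dx": 0,"dy": 0,"dz": -0.01,"wx": 0,"wy": 0,"wz": 0},{"claw": 0.04,"dx": 0,"dy": 0,"dz": -0.03,"wx": 0,"wy": 0,"wz": 0},{"claw": 0.04,"dx": 0,"dy": 0,"dz": -0.04,"wx": 0,"wy": 0,"wz": 0},{"claw": 0.04,"dx": 0.005,"dy": -0.02,"dz": 0,"wx": 0,"wy": 0,"wz": 0},{"claw": 0.04,"dx": 0.01,"dy": -0.04,"dz": 0,"wx": 0,"wy": 0,"wz": 0},{"claw": 0.04,"dx": 0.01,"dy": -0.04,"dz": 0,"wx": 0,"wy": 0,"wz": 0},{"claw": 0.04,"dx": 0.01,"dy": -0.04,"dz": 0,"wx": 0,"wy": 0,"wz": 0},{"claw": 0.04,"dx": 0.01,"dy": -0.04,"dz": 0,"wx": 0,"wy": 0,"wz": 0},{"claw": 0.04,"dx": 0.005,"dy": -0.03,"dz": 0,"wx": 0,"wy": 0,"wz": 0},{"claw": 0.04,"dx": 0.002,"dy": -0.02,"dz": 0,"wx": 0,"wy": 0,"wz": 0},{"claw": 0.04,"dx": 0,"dy": 0,"dz": 0,"wx": 0,"wy": 0,"wz": 0},{"claw": 0.04,"dx": 0,"dy": 0,"dz": 0,"wx": 0,"wy": 0,"wz": 0}]}}

```text
t: 20.95
eef_pos: [0.433, 0.0047, 0.1192]
tool_rot: [0.001, 0.709, 0.705, 0.001]
contact_force: [0.3, -0.2, -6.3]
gripper_width: 0.593
grasp_force: 54.1
```

Run:
```python
from h import *
p,R=pose();print(p,get_obs()["q"].round(2))
im,d=read_camera("wrist");cv2.imwrite("pics/w4.png",im[:,:,::-1])
P=wcloud(np.load("pics/w1.npy"),np.array([ 0.58986969,-0.01214196,0.25610453]),R)
print("dish",np.mean([P[v,u] for u,v in[(122,152),(208,146),(212,240),(129,241)]],0))
P=wcloud(d,p,R)
mid(P,"held",p[0],p[1],p[2]-.01,p[2]+.02,.035)
```

```text
[0.43303371 0.00465128 0.11915695] [-0.67  0.34  0.62  2.27 -0.33  0.62  0.18]
dish [0.42738128 0.00340658 0.00974753]
held 16263 mean [0.4339 0.0088 0.1229] circ [0.4326 0.0107] 0.0339 ext [0.067 0.053 0.03 ]
```

View pics/w4.png

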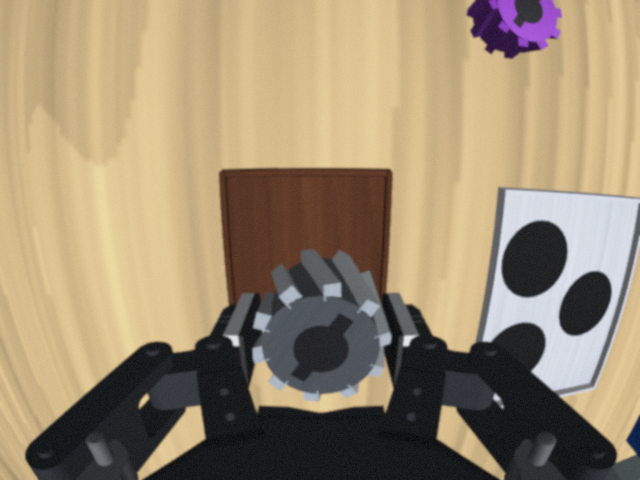

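Cutter is upright over the dish (centre ~ (0.427,0.003)). Lowering.

>>> {"method": "drive_tool", "body": {"increments": [{"claw": 0.04,"dx": 0,"dy": -0.003,"dz": 0.02,"wx": 0,"wy": 0,"wz": 0},{"claw": 0.04,"dx": 0,"dy": 0,"dz": 0.03,"wx": 0,"wy": 0,"wz": 0},{"claw": 0.04,"dx": 0,"dy": 0,"dz": 0.015,"wx": 0,"wy": 0,"wz": 0},{"claw": 0.04,"dx": 0,"dy": 0,"dz": 0.008,"wx": 0,"wy": 0,"wz": 0},{"claw": 0.04,"dx": 0,"dy": 0,"dz": 0.003,"wx": 0,"wy": 0,"wz": 0},{"claw": 0.04,"dx": 0,"dy": 0,"dz": 0.001,"wx": 0,"wy": 0,"wz": 0},{"claw": 0.04,"dx": 0,"dy": 0,"dz": 0.001,"wx": 0,"wy": 0,"wz": 0},{"claw": 0.04,"dx": 0,"dy": 0,"dz": 0,"wx": 0,"wy": 0,"wz": 0}]}}

```text
t: 22.0
eef_pos: [0.4292, 0.0048, 0.0411]
tool_rot: [0.0, 0.709, 0.705, 0.0]
contact_force: [0.7, -0.2, -5.3]
gripper_width: 0.591
grasp_force: 53.9
```

>>> {"method": "drive_tool", "body": {"increments": [{"claw": 0.04,"dx": 0,"dy": 0,"dz": 0.001,"wx": 0,"wy": 0,"wz": 0},{"claw": 0.04,"dx": 0,"dy": 0,"dz": 0.001,"wx": 0,"wy": 0,"wz": 0},{"claw": 0.04,"dx": 0,"dy": 0,"dz": 0.0005,"wx": 0,"wy": 0,"wz": 0},{"claw": 0.04,"dx": 0,"dy": 0,"dz": 0,"wx": 0,"wy": 0,"wz": 0}]}}

```text
t: 22.5
eef_pos: [0.4292, 0.0047, 0.0393]
tool_rot: [-0.0, 0.709, 0.705, 0.001]
contact_force: [-3.5, 0.9, 17.0]
gripper_width: 0.594
grasp_force: 56.5
```

>>> {"method": "drive_tool", "body": {"increments": [{"claw": 0.06,"dx": 0,"dy": 0,"dz": 0,"wx": 0,"wy": 0,"wz": 0},{"claw": 0.065,"dx": 0,"dy": 0,"dz": 0,"wx": 0,"wy": 0,"wz": 0},{"claw": 0.065,"dx": 0,"dy": 0,"dz": 0,"wx": 0,"wy": 0,"wz": 0},{"claw": 0.065,"dx": 0,"dy": 0,"dz": -0.02,"wx": 0,"wy": 0,"wz": 0},{"claw": 0.065,"dx": 0,"dy": 0,"dz": -0.04,"wx": 0,"wy": 0,"wz": 0},{"claw": 0.065,"dx": 0,"dy": 0,"dz": -0.04,"wx": 0,"wy": 0,"wz": 0},{"claw": 0.065,"dx": 0,"dy": 0,"dz": -0.04,"wx": 0,"wy": 0,"wz": 0},{"claw": 0.065,"dx": 0.02,"dy": 0.01,"dz": 0,"wx": 0,"wy": 0,"wz": 0},{"claw": 0.065,"dx": 0.04,"dy": 0.01,"dz": 0,"wx": 0,"wy": 0,"wz": 0},{"claw": 0.065,"dx": 0.04,"dy": 0.01,"dz": 0,"wx": 0,"wy": 0,"wz": 0},{"claw": 0.065,"dx": 0.04,"dy": 0.01,"dz": 0,"wx": 0,"wy": 0,"wz": 0},{"claw": 0.065,"dx": 0.04,"dy": 0.01,"dz": 0,"wx": 0,"wy": 0,"wz": 0},{"claw": 0.065,"dx": 0.04,"dy": 0.01,"dz": 0,"wx": 0,"wy": 0,"wz": 0},{"claw": 0.065,"dx": 0.04,"dy": 0.01,"dz": 0,"wx": 0,"wy": 0,"wz": 0},{"claw": 0.065,"dx": 0.04,"dy": 0.005,"dz": 0,"wx": 0,"wy": 0,"wz": 0},{"claw": 0.065,"dx": 0.015,"dy": 0.002,"dz": 0,"wx": 0,"wy": 0,"wz": 0},{"claw": 0.065,"dx": 0,"dy": 0,"dz": 0,"wx": 0,"wy": 0,"wz": 0},{"claw": 0.065,"dx": 0,"dy": 0,"dz": 0,"wx": 0,"wy": 0,"wz": 0}]}}

```text
t: 24.75
eef_pos: [0.508, 0.3171, 0.1779]
tool_rot: [0.0, 0.71, 0.704, -0.001]
contact_force: [-0.4, -1.0, -0.2]
gripper_width: 0.761
grasp_force: 0.0
```

Run:
```python
from h import *
p,R=pose();print(p)
im,d=read_camera("wrist");P=wcloud(d,p,R);cv2.imwrite("pics/w5.png",im[:,:,::-1]);np.save("pics/w5.npy",P)
mid(P,"new",.506,.320,.036,.05,.04)
im,d=read_camera("top");P=cloud("top",d)
mid(P,"old",.425,.003,.036,.055,.04);mid(P,"drill",.518,-.363,.118,.14,.03);mid(P,"collet",.507,-.271,.085,.1,.03)
```

```text
[0.5080293  0.31709631 0.1778796 ]
new 3493 mean [0.5077 0.3209 0.0431] circ [0.5074 0.3197] 0.0268 ext [0.052 0.052 0.01 ]
old 437 mean [0.4254 0.0019 0.0432] circ [0.4252 0.0017] 0.026 ext [0.05  0.048 0.012]
drill 131 mean [ 0.5188 -0.3633  0.1274] circ [ 0.5186 -0.3646] 0.0117 ext [0.021 0.022 0.016]
collet 227 mean [ 0.506  -0.2716  0.093 ] circ [ 0.5059 -0.2726] 0.0167 ext [0.029 0.03  0.014]
```

View pics/w5.png

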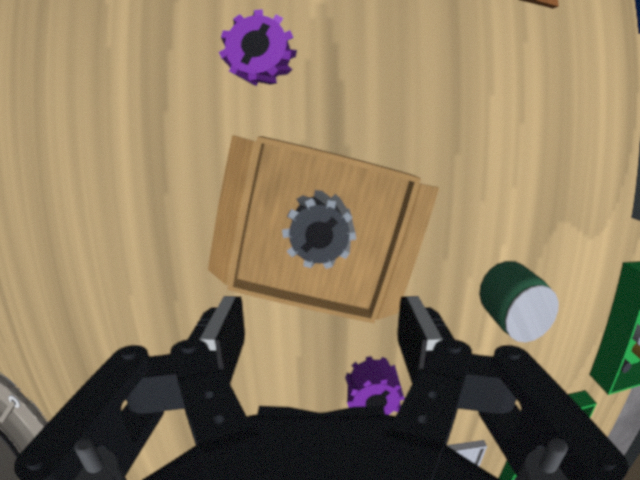

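Grey new cutter in the middle of the carton (319,233); old cutter is in the dish. Descend and grasp.

>>> {"method": "drive_tool", "body": {"increments": [{"claw": 0.065,"dx": 0,"dy": 0,"dz": 0.03,"wx": 0,"wy": 0,"wz": 0},{"claw": 0.065,"dx": 0,"dy": 0,"dz": 0.04,"wx": 0,"wy": 0,"wz": 0},{"claw": 0.065,"dx": 0,"dy": 0,"dz": 0.035,"wx": 0,"wy": 0,"wz": 0},{"claw": 0.065,"dx": 0,"dy": 0,"dz": 0.02,"wx": 0,"wy": 0,"wz": 0},{"claw": 0.065,"dx": 0,"dy": 0,"dz": 0.009,"wx": 0,"wy": 0,"wz": 0},{"claw": 0.065,"dx": 0,"dy": 0,"dz": 0.002,"wx": 0,"wy": 0,"wz": 0},{"claw": 0.065,"dx": 0,"dy": 0,"dz": 0,"wx": 0,"wy": 0,"wz": 0},{"claw": 0.065,"dx": 0,"dy": 0,"dz": 0,"wx": 0,"wy": 0,"wz": 0}]}}

```text
t: 25.85
eef_pos: [0.5086, 0.3195, 0.0432]
tool_rot: [0.0, 0.709, 0.705, 0.001]
contact_force: [0.8, 0.5, 0.1]
gripper_width: 0.76
grasp_force: 0.0
```

>>> {"method": "drive_tool", "body": {"increments": [{"claw": 0.065,"dx": 0,"dy": -0.001,"dz": 0.003,"wx": 0,"wy": 0,"wz": 0},{"claw": 0.065,"dx": 0,"dy": 0,"dz": 0,"wx": 0,"wy": 0,"wz": 0},{"claw": 0.04,"dx": 0,"dy": 0,"dz": 0,"wx": 0,"wy": 0,"wz": 0},{"claw": 0.04,"dx": 0,"dy": 0,"dz": 0,"wx": 0,"wy": 0,"wz": 0},{"claw": 0.04,"dx": 0,"dy": 0,"dz": 0,"wx": 0,"wy": 0,"wz": 0},{"claw": 0.04,"dx": 0,"dy": 0,"dz": 0,"wx": 0,"wy": 0,"wz": 0},{"claw": 0.04,"dx": 0,"dy": 0,"dz": 0,"wx": 0,"wy": 0,"wz": 0}]}}

```text
t: 26.72
eef_pos: [0.5069, 0.3192, 0.0396]
tool_rot: [-0.0, 0.709, 0.705, -0.0]
contact_force: [-1.6, -0.8, 6.0]
gripper_width: 0.595
grasp_force: 52.0
```

>>> {"method": "drive_tool", "body": {"increments": [{"claw": 0.04,"dx": 0,"dy": 0,"dz": -0.01,"wx": 0,"wy": 0,"wz": 0},{"claw": 0.04,"dx": 0,"dy": 0,"dz": -0.03,"wx": 0,"wy": 0,"wz": 0},{"claw": 0.04,"dx": 0,"dy": 0,"dz": -0.05,"wx": 0,"wy": 0,"wz": 0},{"claw": 0.04,"dx": -0.02,"dy": 0.01,"dz": 0,"wx": 0,"wy": 0,"wz": 0},{"claw": 0.04,"dx": -0.04,"dy": 0.015,"dz": 0,"wx": 0,"wy": 0,"wz": 0},{"claw": 0.04,"dx": -0.04,"dy": 0.015,"dz": 0,"wx": 0,"wy": 0,"wz": 0},{"claw": 0.04,"dx": -0.04,"dy": 0.02,"dz": 0,"wx": 0,"wy": 0,"wz": 0},{"claw": 0.04,"dx": -0.04,"dy": 0.02,"dz": 0,"wx": 0,"wy": 0,"wz": 0},{"claw": 0.04,"dx": -0.04,"dy": 0.02,"dz": 0,"wx": 0,"wy": 0,"wz": 0},{"claw": 0.04,"dx": -0.04,"dy": 0.02,"dz": 0,"wx": 0,"wy": 0,"wz": 0},{"claw": 0.04,"dx": -0.04,"dy": 0.015,"dz": 0,"wx": 0,"wy": 0,"wz": 0},{"claw": 0.04,"dx": -0.04,"dy": 0.015,"dz": 0,"wx": 0,"wy": 0,"wz": 0},{"claw": 0.04,"dx": -0.02,"dy": 0.007,"dz": 0,"wx": 0,"wy": 0,"wz": 0},{"claw": 0.04,"dx": -0.008,"dy": 0,"dz": 0,"wx": 0,"wy": 0,"wz": 0},{"claw": 0.04,"dx": 0,"dy": 0,"dz": 0,"wx": 0,"wy": 0,"wz": 0},{"claw": 0.04,"dx": 0,"dy": 0,"dz": 0,"wx": 0,"wy": 0,"wz": 0}]}}

```text
t: 28.72
eef_pos: [0.6613, -0.0476, 0.1289]
tool_rot: [-0.001, 0.709, 0.706, 0.0]
contact_force: [-0.9, 0.1, -5.7]
gripper_width: 0.592
grasp_force: 53.8
```

>>> {"method": "drive_tool", "body": {"increments": [{"claw": 0.04,"dx": -0.001,"dy": 0,"dz": 0.03,"wx": 0,"wy": 0,"wz": 0},{"claw": 0.04,"dx": 0,"dy": 0,"dz": 0.03,"wx": 0,"wy": 0,"wz": 0},{"claw": 0.04,"dx": 0,"dy": 0,"dz": 0.015,"wx": 0,"wy": 0,"wz": 0},{"claw": 0.04,"dx": 0,"dy": 0,"dz": 0.008,"wx": 0,"wy": 0,"wz": 0},{"claw": 0.04,"dx": 0,"dy": 0,"dz": 0.003,"wx": 0,"wy": 0,"wz": 0},{"claw": 0.04,"dx": 0,"dy": 0,"dz": 0.001,"wx": 0,"wy": 0,"wz": 0},{"claw": 0.04,"dx": 0,"dy": 0,"dz": 0,"wx": 0,"wy": 0,"wz": 0}]}}

```text
t: 29.6
eef_pos: [0.6622, -0.051, 0.043]
tool_rot: [0.0, 0.709, 0.705, 0.0]
contact_force: [0.3, -0.4, -5.5]
gripper_width: 0.59
grasp_force: 53.8
```

>>> {"method": "drive_tool", "body": {"increments": [{"claw": 0.04,"dx": 0.001,"dy": 0,"dz": 0.001,"wx": 0,"wy": 0,"wz": 0},{"claw": 0.04,"dx": 0,"dy": 0,"dz": 0.001,"wx": 0,"wy": 0,"wz": 0},{"claw": 0.04,"dx": 0,"dy": 0,"dz": 0.001,"wx": 0,"wy": 0,"wz": 0},{"claw": 0.04,"dx": 0,"dy": 0,"dz": 0.0005,"wx": 0,"wy": 0,"wz": 0},{"claw": 0.04,"dx": 0,"dy": 0,"dz": 0,"wx": 0,"wy": 0,"wz": 0}]}}

```text
t: 30.22
eef_pos: [0.6617, -0.0498, 0.0397]
tool_rot: [-0.0, 0.709, 0.705, 0.0]
contact_force: [-5.0, 1.4, 5.4]
gripper_width: 0.594
grasp_force: 55.0
```

>>> {"method": "drive_tool", "body": {"increments": [{"claw": 0.06,"dx": 0,"dy": 0,"dz": 0,"wx": 0,"wy": 0,"wz": 0},{"claw": 0.065,"dx": 0,"dy": 0,"dz": 0,"wx": 0,"wy": 0,"wz": 0},{"claw": 0.065,"dx": 0,"dy": 0,"dz": 0,"wx": 0,"wy": 0,"wz": 0},{"claw": 0.065,"dx": 0,"dy": 0,"dz": -0.02,"wx": 0,"wy": 0,"wz": 0},{"claw": 0.065,"dx": 0,"dy": 0,"dz": -0.04,"wx": 0,"wy": 0,"wz": 0},{"claw": 0.065,"dx": 0,"dy": 0,"dz": -0.04,"wx": 0,"wy": 0,"wz": 0},{"claw": 0.065,"dx": 0,"dy": 0,"dz": -0.04,"wx": 0,"wy": 0,"wz": 0},{"claw": 0.065,"dx": 0,"dy": 0,"dz": 0,"wx": 0,"wy": 0,"wz": 0},{"claw": 0.065,"dx": 0,"dy": 0,"dz": 0,"wx": 0,"wy": 0,"wz": 0}]}}

```text
t: 31.35
eef_pos: [0.6615, -0.0498, 0.1793]
tool_rot: [0.0, 0.709, 0.705, 0.0]
contact_force: [-0.4, 0.8, -0.6]
gripper_width: 0.764
grasp_force: 0.0
```

Run:
```python
from h import *
p,R=pose();print(p)
im,d=read_camera("wrist");P=wcloud(d,p,R)
mid(P,"new",.661,-.049,.036,.05,.035)
im,d=read_camera("top");P=cloud("top",d)
mid(P,"old",.425,.003,.036,.055,.04)
```

```text
[ 0.6615247  -0.04976166  0.17931515]
new 3446 mean [ 0.6629 -0.0479  0.0431] circ [ 0.6623 -0.0487] 0.0266 ext [0.052 0.051 0.01 ]
```

>>> {"method": "drive_tool", "body": {"increments": [{"claw": 0.08,"dx": -0.02,"dy": -0.01,"dz": 0,"wx": 0,"wy": 0,"wz": 0},{"claw": 0.08,"dx": -0.04,"dy": -0.03,"dz": 0,"wx": 0,"wy": 0,"wz": 0},{"claw": 0.08,"dx": -0.04,"dy": -0.03,"dz": 0,"wx": 0,"wy": 0,"wz": 0},{"claw": 0.08,"dx": -0.04,"dy": -0.03,"dz": 0,"wx": 0,"wy": 0,"wz": 0},{"claw": 0.08,"dx": -0.04,"dy": -0.03,"dz": 0,"wx": 0,"wy": 0,"wz": 0},{"claw": 0.08,"dx": -0.03,"dy": -0.015,"dz": 0,"wx": 0,"wy": 0,"wz": 0},{"claw": 0.08,"dx": -0.01,"dy": -0.004,"dz": 0,"wx": 0,"wy": 0,"wz": 0},{"claw": 0.08,"dx": 0,"dy": 0,"dz": 0.02,"wx": 0,"wy": 0,"wz": 0},{"claw": 0.08,"dx": 0,"dy": 0,"dz": 0.03,"wx": 0,"wy": 0,"wz": 0},{"claw": 0.08,"dx": 0,"dy": 0,"dz": 0.03,"wx": 0,"wy": 0,"wz": 0},{"claw": 0.08,"dx": 0,"dy": 0,"dz": 0.015,"wx": 0,"wy": 0,"wz": 0},{"claw": 0.08,"dx": 0,"dy": 0,"dz": 0.008,"wx": 0,"wy": 0,"wz": 0},{"claw": 0.08,"dx": 0,"dy": 0,"dz": 0,"wx": 0,"wy": 0,"wz": 0},{"claw": 0.08,"dx": 0,"dy": 0,"dz": 0,"wx": 0,"wy": 0,"wz": 0}]}}

```text
t: 33.2
eef_pos: [0.5118, -0.2692, 0.0766]
tool_rot: [0.001, 0.709, 0.705, 0.0]
contact_force: [-0.4, 0.2, -0.1]
gripper_width: 0.938
grasp_force: 0.0
```

Close, then lift .08 and go to the collet's start (0.596,-0.0895): Δx +0.085, Δy +0.180.

>>> {"method": "drive_tool", "body": {"increments": [{"claw": 0.02,"dx": 0,"dy": 0,"dz": 0.001,"wx": 0,"wy": 0,"wz": 0},{"claw": 0.02,"dx": 0,"dy": 0,"dz": 0,"wx": 0,"wy": 0,"wz": 0},{"claw": 0.02,"dx": 0,"dy": 0,"dz": 0,"wx": 0,"wy": 0,"wz": 0},{"claw": 0.02,"dx": 0,"dy": 0,"dz": 0,"wx": 0,"wy": 0,"wz": 0},{"claw": 0.02,"dx": 0,"dy": 0,"dz": 0,"wx": 0,"wy": 0,"wz": 0},{"claw": 0.02,"dx": 0,"dy": 0,"dz": 0,"wx": 0,"wy": 0,"wz": 0},{"claw": 0.02,"dx": 0,"dy": 0,"dz": 0,"wx": 0,"wy": 0,"wz": 0},{"claw": 0.02,"dx": 0,"dy": 0,"dz": 0,"wx": 0,"wy": 0,"wz": 0}]}}

```text
t: 34.2
eef_pos: [0.5112, -0.269, 0.0751]
tool_rot: [0.0, 0.709, 0.705, 0.0]
contact_force: [-1.9, 1.3, 6.5]
gripper_width: 0.35
grasp_force: 49.3
```

>>> {"method": "drive_tool", "body": {"increments": [{"claw": 0.02,"dx": 0,"dy": 0,"dz": -0.01,"wx": 0,"wy": 0,"wz": 0},{"claw": 0.02,"dx": 0,"dy": 0,"dz": -0.03,"wx": 0,"wy": 0,"wz": 0},{"claw": 0.02,"dx": 0,"dy": 0,"dz": -0.04,"wx": 0,"wy": 0,"wz": 0},{"claw": 0.02,"dx": 0.02,"dy": 0.01,"dz": 0,"wx": 0,"wy": 0,"wz": 0},{"claw": 0.02,"dx": 0.04,"dy": 0.02,"dz": 0,"wx": 0,"wy": 0,"wz": 0},{"claw": 0.02,"dx": 0.04,"dy": 0.02,"dz": 0,"wx": 0,"wy": 0,"wz": 0},{"claw": 0.02,"dx": 0.04,"dy": 0.02,"dz": 0,"wx": 0,"wy": 0,"wz": 0},{"claw": 0.02,"dx": 0.03,"dy": 0.01,"dz": 0,"wx": 0,"wy": 0,"wz": 0},{"claw": 0.02,"dx": 0.01,"dy": 0.004,"dz": 0,"wx": 0,"wy": 0,"wz": 0},{"claw": 0.02,"dx": 0,"dy": 0,"dz": 0,"wx": 0,"wy": 0,"wz": 0},{"claw": 0.02,"dx": 0,"dy": 0,"dz": 0.02,"wx": 0,"wy": 0,"wz": 0},{"claw": 0.02,"dx": 0,"dy": 0,"dz": 0.03,"wx": 0,"wy": 0,"wz": 0},{"claw": 0.02,"dx": 0,"dy": 0,"dz": 0.015,"wx": 0,"wy": 0,"wz": 0},{"claw": 0.02,"dx": 0,"dy": 0,"dz": 0.008,"wx": 0,"wy": 0,"wz": 0},{"claw": 0.02,"dx": 0,"dy": 0,"dz": 0.003,"wx": 0,"wy": 0,"wz": 0},{"claw": 0.02,"dx": 0,"dy": 0,"dz": 0,"wx": 0,"wy": 0,"wz": 0}]}}

```text
t: 36.2
eef_pos: [0.5968, -0.0897, 0.0792]
tool_rot: [0.0, 0.709, 0.705, 0.0]
contact_force: [-0.2, -0.1, -3.3]
gripper_width: 0.354
grasp_force: 50.2
```

>>> {"method": "drive_tool", "body": {"increments": [{"claw": 0.02,"dx": 0,"dy": -0.001,"dz": 0.002,"wx": 0,"wy": 0,"wz": 0},{"claw": 0.02,"dx": 0,"dy": 0,"dz": 0.001,"wx": 0,"wy": 0,"wz": 0},{"claw": 0.02,"dx": 0,"dy": 0,"dz": 0.001,"wx": 0,"wy": 0,"wz": 0},{"claw": 0.02,"dx": 0,"dy": 0,"dz": 0.0005,"wx": 0,"wy": 0,"wz": 0},{"claw": 0.02,"dx": 0,"dy": 0,"dz": 0,"wx": 0,"wy": 0,"wz": 0}]}}

```text
t: 36.83
eef_pos: [0.5955, -0.0894, 0.0751]
tool_rot: [-0.0, 0.709, 0.705, 0.0]
contact_force: [-2.2, 1.0, 5.8]
gripper_width: 0.357
grasp_force: 51.1
```

>>> {"method": "drive_tool", "body": {"increments": [{"claw": 0.06,"dx": 0,"dy": 0,"dz": 0,"wx": 0,"wy": 0,"wz": 0},{"claw": 0.08,"dx": 0,"dy": 0,"dz": 0,"wx": 0,"wy": 0,"wz": 0},{"claw": 0.08,"dx": 0,"dy": 0,"dz": 0,"wx": 0,"wy": 0,"wz": 0},{"claw": 0.08,"dx": 0,"dy": 0,"dz": -0.02,"wx": 0,"wy": 0,"wz": 0},{"claw": 0.08,"dx": 0,"dy": 0,"dz": -0.04,"wx": 0,"wy": 0,"wz": 0},{"claw": 0.08,"dx": 0,"dy": 0,"dz": -0.05,"wx": 0,"wy": 0,"wz": 0},{"claw": 0.08,"dx": -0.02,"dy": -0.006,"dz": 0,"wx": 0,"wy": 0,"wz": 0},{"claw": 0.08,"dx": -0.04,"dy": -0.01,"dz": 0,"wx": 0,"wy": 0,"wz": 0},{"claw": 0.08,"dx": -0.04,"dy": -0.01,"dz": 0,"wx": 0,"wy": 0,"wz": 0},{"claw": 0.08,"dx": -0.05,"dy": -0.015,"dz": 0,"wx": 0,"wy": 0,"wz": 0},{"claw": 0.08,"dx": -0.05,"dy": -0.015,"dz": 0,"wx": 0,"wy": 0,"wz": 0},{"claw": 0.08,"dx": -0.04,"dy": -0.01,"dz": 0,"wx": 0,"wy": 0,"wz": 0},{"claw": 0.08,"dx": -0.03,"dy": -0.005,"dz": 0,"wx": 0,"wy": 0,"wz": 0},{"claw": 0.08,"dx": 0,"dy": 0,"dz": 0,"wx": 0,"wy": 0,"wz": 0},{"claw": 0.08,"dx": 0,"dy": 0,"dz": 0,"wx": 0,"wy": 0,"wz": 0}]}}

```text
t: 38.7
eef_pos: [0.5225, -0.3584, 0.1841]
tool_rot: [-0.0, 0.709, 0.705, 0.0]
contact_force: [0.2, -0.7, 0.7]
gripper_width: 0.934
grasp_force: 0.0
```

Run:
```python
from h import *
p,R=pose();print(p)
im,d=read_camera("wrist");P=wcloud(d,p,R)
mid(P,"drill",.523,-.36,.12,.136,.03)
im,d=read_camera("top");P=cloud("top",d)
mid(P,"old",.425,.003,.036,.055,.04);mid(P,"collet",.59,-.0925,.088,.1,.03);mid(P,"new",.656,-.051,.036,.055,.033)
```

```text
[ 0.52251945 -0.3584048   0.18414799]
drill 1495 mean [ 0.5237 -0.3614  0.1281] circ [ 0.5237 -0.363 ] 0.0115 ext [0.022 0.023 0.011]
old 440 mean [0.4254 0.002  0.043 ] circ [0.4254 0.0021] 0.0259 ext [0.05  0.049 0.014]
collet 203 mean [ 0.5905 -0.0929  0.0933] circ [ 0.5905 -0.093 ] 0.0162 ext [0.032 0.03  0.01 ]
new 413 mean [ 0.6572 -0.0506  0.0427] circ [ 0.6577 -0.0515] 0.0265 ext [0.051 0.05  0.014]
```

>>> {"method": "drive_tool", "body": {"increments": [{"claw": 0.08,"dx": -0.001,"dy": 0,"dz": 0.02,"wx": 0,"wy": 0,"wz": 0},{"claw": 0.08,"dx": 0,"dy": 0,"dz": 0.03,"wx": 0,"wy": 0,"wz": 0},{"claw": 0.08,"dx": 0,"dy": 0,"dz": 0.015,"wx": 0,"wy": 0,"wz": 0},{"claw": 0.08,"dx": 0,"dy": 0,"dz": 0.01,"wx": 0,"wy": 0,"wz": 0},{"claw": 0.08,"dx": 0,"dy": 0,"dz": 0,"wx": 0,"wy": 0,"wz": 0},{"claw": 0.08,"dx": 0,"dy": 0,"dz": 0,"wx": 0,"wy": 0,"wz": 0},{"claw": 0.08,"dx": 0,"dy": 0,"dz": 0,"wx": 0,"wy": 0,"wz": 0}]}}

```text
t: 39.67
eef_pos: [0.5231, -0.3603, 0.1101]
tool_rot: [0.001, 0.709, 0.705, 0.0]
contact_force: [-0.2, 0.5, -0.3]
gripper_width: 0.94
grasp_force: 0.0
```

>>> {"method": "drive_tool", "body": {"increments": [{"claw": 0.01,"dx": 0,"dy": 0,"dz": 0,"wx": 0,"wy": 0,"wz": 0},{"claw": 0.01,"dx": 0,"dy": 0,"dz": 0,"wx": 0,"wy": 0,"wz": 0},{"claw": 0.01,"dx": 0,"dy": 0,"dz": 0,"wx": 0,"wy": 0,"wz": 0},{"claw": 0.01,"dx": 0,"dy": 0,"dz": 0,"wx": 0,"wy": 0,"wz": 0},{"claw": 0.01,"dx": 0,"dy": 0,"dz": 0,"wx": 0,"wy": 0,"wz": 0},{"claw": 0.01,"dx": 0,"dy": 0,"dz": 0,"wx": 0,"wy": 0,"wz": 0},{"claw": 0.01,"dx": 0,"dy": 0,"dz": 0,"wx": 0,"wy": 0,"wz": 0},{"claw": 0.01,"dx": 0,"dy": 0,"dz": 0,"wx": 0,"wy": 0,"wz": 0}]}}

```text
t: 40.67
eef_pos: [0.5229, -0.36, 0.1095]
tool_rot: [0.0, 0.709, 0.705, 0.0]
contact_force: [1.0, 0.7, 3.6]
gripper_width: 0.236
grasp_force: 48.8
```

>>> {"method": "drive_tool", "body": {"increments": [{"claw": 0.01,"dx": 0,"dy": 0,"dz": -0.01,"wx": 0,"wy": 0,"wz": 0},{"claw": 0.01,"dx": 0,"dy": 0,"dz": -0.03,"wx": 0,"wy": 0,"wz": 0},{"claw": 0.01,"dx": 0,"dy": 0,"dz": -0.04,"wx": 0,"wy": 0,"wz": 0},{"claw": 0.01,"dx": 0,"dy": 0,"dz": -0.05,"wx": 0,"wy": 0,"wz": 0},{"claw": 0.01,"dx": 0.02,"dy": 0.005,"dz": 0,"wx": 0,"wy": 0,"wz": 0},{"claw": 0.01,"dx": 0.04,"dy": 0.01,"dz": 0,"wx": 0,"wy": 0,"wz": 0},{"claw": 0.01,"dx": 0.04,"dy": 0.01,"dz": 0,"wx": 0,"wy": 0,"wz": 0},{"claw": 0.01,"dx": 0.04,"dy": 0.01,"dz": 0,"wx": 0,"wy": 0,"wz": 0},{"claw": 0.01,"dx": 0.04,"dy": 0.01,"dz": 0,"wx": 0,"wy": 0,"wz": 0},{"claw": 0.01,"dx": 0.04,"dy": 0.01,"dz": 0,"wx": 0,"wy": 0,"wz": 0},{"claw": 0.01,"dx": 0.04,"dy": 0.005,"dz": 0,"wx": 0,"wy": 0,"wz": 0},{"claw": 0.01,"dx": 0.04,"dy": 0.005,"dz": 0,"wx": 0,"wy": 0,"wz": 0},{"claw": 0.01,"dx": 0.04,"dy": 0.005,"dz": 0,"wx": 0,"wy": 0,"wz": 0},{"claw": 0.01,"dx": 0.015,"dy": 0,"dz": 0,"wx": 0,"wy": 0,"wz": 0},{"claw": 0.01,"dx": 0,"dy": 0,"dz": 0,"wx": 0,"wy": 0,"wz": 0},{"claw": 0.01,"dx": 0,"dy": 0,"dz": 0,"wx": 0,"wy": 0,"wz": 0},{"claw": 0.01,"dx": 0,"dy": 0,"dz": 0,"wx": 0,"wy": 0,"wz": 0}]}}

```text
t: 42.8
eef_pos: [0.5946, -0.0074, 0.2393]
tool_rot: [0.0, 0.71, 0.704, -0.0]
contact_force: [0.1, 0.2, -5.2]
gripper_width: 0.233
grasp_force: 49.6
```

>>> {"method": "drive_tool", "body": {"increments": [{"claw": 0.01,"dx": 0.001,"dy": 0,"dz": 0.02,"wx": 0,"wy": 0,"wz": 0},{"claw": 0.01,"dx": 0,"dy": 0,"dz": 0.035,"wx": 0,"wy": 0,"wz": 0},{"claw": 0.01,"dx": 0,"dy": 0,"dz": 0.035,"wx": 0,"wy": 0,"wz": 0},{"claw": 0.01,"dx": 0,"dy": 0,"dz": 0.02,"wx": 0,"wy": 0,"wz": 0},{"claw": 0.01,"dx": 0,"dy": 0,"dz": 0.01,"wx": 0,"wy": 0,"wz": 0},{"claw": 0.01,"dx": 0,"dy": 0,"dz": 0.005,"wx": 0,"wy": 0,"wz": 0},{"claw": 0.01,"dx": 0,"dy": 0,"dz": 0,"wx": 0,"wy": 0,"wz": 0},{"claw": 0.01,"dx": 0,"dy": 0,"dz": 0,"wx": 0,"wy": 0,"wz": 0}]}}

```text
t: 43.8
eef_pos: [0.5956, -0.0044, 0.1152]
tool_rot: [0.0, 0.709, 0.705, 0.001]
contact_force: [0.4, 0.7, -4.5]
gripper_width: 0.231
grasp_force: 49.5
```

>>> {"method": "drive_tool", "body": {"increments": [{"claw": 0.01,"dx": 0,"dy": 0,"dz": 0.002,"wx": 0,"wy": 0,"wz": 0},{"claw": 0.01,"dx": 0,"dy": 0,"dz": 0.002,"wx": 0,"wy": 0,"wz": 0},{"claw": 0.01,"dx": 0,"dy": 0,"dz": 0.001,"wx": 0,"wy": 0,"wz": 0},{"claw": 0.01,"dx": 0,"dy": 0,"dz": 0.001,"wx": 0,"wy": 0,"wz": 0},{"claw": 0.01,"dx": 0,"dy": 0,"dz": 0,"wx": 0,"wy": 0,"wz": 0}]}}

```text
t: 44.42
eef_pos: [0.5952, -0.0045, 0.1094]
tool_rot: [-0.0, 0.709, 0.705, 0.0]
contact_force: [-3.1, 1.1, 6.3]
gripper_width: 0.234
grasp_force: 51.2
```

Contact made. Release, rise, and move the arm aside to the left for a check.

>>> {"method": "drive_tool", "body": {"increments": [{"claw": 0.06,"dx": 0,"dy": 0,"dz": 0,"wx": 0,"wy": 0,"wz": 0},{"claw": 0.08,"dx": 0,"dy": 0,"dz": 0,"wx": 0,"wy": 0,"wz": 0},{"claw": 0.08,"dx": 0,"dy": 0,"dz": 0,"wx": 0,"wy": 0,"wz": 0},{"claw": 0.08,"dx": 0,"dy": 0,"dz": -0.02,"wx": 0,"wy": 0,"wz": 0},{"claw": 0.08,"dx": 0,"dy": 0,"dz": -0.04,"wx": 0,"wy": 0,"wz": 0},{"claw": 0.08,"dx": 0,"dy": 0,"dz": -0.05,"wx": 0,"wy": 0,"wz": 0},{"claw": 0.08,"dx": 0,"dy": 0,"dz": -0.04,"wx": 0,"wy": 0,"wz": 0},{"claw": 0.08,"dx": 0.04,"dy": 0,"dz": 0,"wx": 0,"wy": 0,"wz": 0},{"claw": 0.08,"dx": 0.05,"dy": 0,"dz": 0,"wx": 0,"wy": 0,"wz": 0},{"claw": 0.08,"dx": 0.05,"dy": 0,"dz": 0,"wx": 0,"wy": 0,"wz": 0},{"claw": 0.08,"dx": 0.05,"dy": 0,"dz": 0,"wx": 0,"wy": 0,"wz": 0},{"claw": 0.08,"dx": 0.05,"dy": 0,"dz": 0,"wx": 0,"wy": 0,"wz": 0},{"claw": 0.08,"dx": 0.05,"dy": 0,"dz": 0,"wx": 0,"wy": 0,"wz": 0},{"claw": 0.08,"dx": 0.03,"dy": 0,"dz": 0,"wx": 0,"wy": 0,"wz": 0},{"claw": 0.08,"dx": 0,"dy": 0,"dz": 0,"wx": 0,"wy": 0,"wz": 0},{"claw": 0.08,"dx": 0,"dy": 0,"dz": 0,"wx": 0,"wy": 0,"wz": 0}]}}

```text
t: 46.42
eef_pos: [0.5976, 0.3133, 0.2588]
tool_rot: [0.001, 0.71, 0.704, -0.0]
contact_force: [-1.1, 0.1, 0.8]
gripper_width: 0.938
grasp_force: 0.0
```

Run:
```python
from h import *
print(pose()[0])
im,d=read_camera("top");P=cloud("top",d);cv2.imwrite("pics/top9.png",im[:,:,::-1])
P0=cloud("top",np.load("pics/top0.npy"))
for Q,n in((P0,"start"),(P,"now")):
  print(n)
  mid(Q,"drill",.59,-.009,.118,.14,.03);mid(Q,"collet",.59,-.0925,.088,.1,.03);mid(Q,"back",.656,-.051,.036,.055,.033);mid(Q,"dish",.425,.003,.036,.055,.04)
```

```text
[0.59764891 0.31334362 0.25878841]
start
drill 113 mean [ 0.5905 -0.009   0.1274] circ [ 0.5912 -0.009 ] 0.0111 ext [0.021 0.021 0.015]
collet 206 mean [ 0.5903 -0.0929  0.093 ] circ [ 0.5901 -0.093 ] 0.0163 ext [0.03  0.03  0.009]
back 412 mean [ 0.6564 -0.0511  0.0423] circ [ 0.6566 -0.051 ] 0.0265 ext [0.052 0.05  0.013]
now
drill 108 mean [ 0.5908 -0.0092  0.1279] circ [ 0.5912 -0.0094] 0.0109 ext [0.02  0.021 0.013]
collet 207 mean [ 0.5904 -0.093   0.093 ] circ [ 0.5909 -0.0931] 0.0166 ext [0.033 0.03  0.009]
back 421 mean [ 0.6571 -0.0507  0.0425] circ [ 0.6579 -0.0506] 0.0264 ext [0.052 0.05  0.013]
dish 437 mean [0.4253 0.002  0.043 ] circ [0.4253 0.0021] 0.0259 ext [0.05  0.048 0.013]
```

View pics/top9.png

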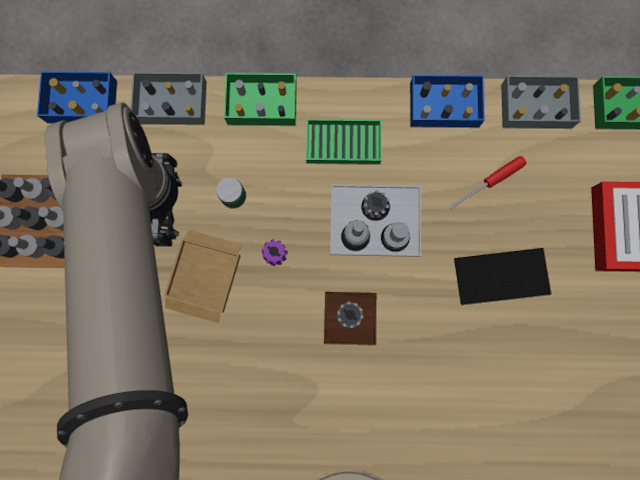

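The picture shows the new cutter at (376,205), the chucks back at (357,235) and (397,235), and the old cutter in the dish at (350,315). The carton is empty, and the tin and screwdriver have not moved.

```bash
python3 -c "
from station import *
print(hand_in())"
```

```text
the job is handed in; nothing more can be done
None
```

The job is done and handed in: the old cutter is flat in the customer's dish, the new one is at the tray's back place, both chucks measure within about 1 mm of where they started, and the oil tin and screwdriver were left alone (no verdict came back).

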